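# Make up the parts trays for two bicycle repairs

### The arm

A 7-joint arm with a two-finger parallel gripper is mounted at the origin on the work surface. World frame = base frame: x ahead of the robot, y to its left, z up, the work surface at z = 0. Lengths are in mm, angles in degrees, forces in N, time in s.
With the tool pointing down it reaches from about 425 to 875 mm from the base axis. Payload 4.7 kg.
Tool frame: the origin (TCP) lies midway between the tips of the shut fingers; the grasp point (between the pads) lies 19 mm behind it; z points along the fingers, x is the direction in which the jaws open and shut, and the axes are right-handed (so a half turn about z gives the same grasp; the last joint's range is limited). The gripper opens to 87 mm and grips with 3 to 60 N. Pads are 19 mm wide; open, the fingers measure 117 mm over their backs; the gripper's body (75 mm by 190 mm) begins 51 mm behind the grasp point.
Start: joints at [65.266, 18.392, -4.016, 83.108, 1.295, 78.541, -3.26], TCP at [280.251, -586.503, 222.587] pointing down, gripper open.
Joint ranges: [-163.93, 163.93], [-17.29, 119.83], [-79.2, 71.16], [3.27, 140.29], [-89.18, 269.18], [5.43, 117.66], [-154.24, 154.24]. Speed limits (degrees/s): [147.25, 147.25, 180, 180, 180, 180, 180].

### API

Orientations are given as [roll, pitch, yaw] about the fixed x, y, z axes, in that order (R = Rz(yaw) Ry(pitch) Rx(roll)).
In Python, from rig import readout, read_camera, calibration, finish_job, nets gives the robot as it stands.
- The arm moves only by the shell command python3 -m creep 'ROWS'. ROWS is JSON, a list that holds one entry, the list of rows, each a list of 7 numbers: the shift along the world's x, y, z in cm, then the turn, a rotation vector about the world's x, y, z in rad, then the opening, from 0 (shut) to 1 (fully open). A call has 1 to 20 rows; each row is the pose to reach, as a shift and turn from the pose commanded when the call began; what a row does not reach only later rows make up. A row lasts 1/10 s, in which the tool goes at most 50 mm and 8.59 degrees, less where a joint would pass 70% of its speed; a pose out of reach is approached as far as the arm can. A call with a gripper value outside its range is refused whole. The fingers move at their own pace and stop on an object; the grip force is fixed at half the most. Time passes only in rows, so rows that repeat a pose let the fingers close. It gives the time, the measured TCP pose, the force and the opening at its end, in the units of the state.
- readout.observe(): the state, without advancing time (a new reading comes with each control period).
- read_camera(name): name is "scene" or "top"; returns (picture, depth): 400x640x3 uint8, blue, green, red; 400x640 float32, mm along the optical axis (not along the pixel's ray), 0 where there is no reading.
- calibration(name): a dict with "K" (3x3 intrinsics, pixels), "dist" ([k1, k2, p1, p2, k3] as OpenCV has them; the pictures are not rectified), "rvec" (rotation vector, rad) and "tvec" (3), from world to camera coordinates, as OpenCV has them. Camera axes: x right, y down, z forward; pixel columns grow to the right and rows downward; lengths in mm; the calibration is good to about 2 mm. A picture is of the moment at which its call begins. calibration takes no time and is no camera call.
- finish_job(): hands the job in, once; it reports no verdict.
Trained networks look in the newest picture that a camera, given by its name, has taken for a name from the list of things; names that differ only in an ending like _2 or _b are one class to them, and where a whole thing is asked for, a point or a joint stands for the part that bears it (a point fixed in the world has none). Each returns a list of dicts, best first, with "confidence" (0 to 1); they miss things now and then, are a little off and sometimes report something else, mostly with a low value. They report only what shows in the picture. A call takes as long as a camera call. They do not tell look-alikes from the thing itself.
- nets.regions_of(camera, label): "region" (400x640 bool, what is visible of it).
- nets.spot_point(camera, label): "xyz" ([x, y, z] in mm, in world coordinates, good to about 4 mm: a listed point, or the origin of a listed thing).
The state is a dict: "clock": time; "q": joint angles; "joint_velocities": joint speeds; "effort": joint torques, N m; "eef_pos": TCP position; "eef_rot": TCP orientation; "wrist_force": force on the tool from outside, world axes, zero at the start; "moment": the same for the moment, N m; "grip_width": opening from 0.0 (shut) to 1.0 (fully open).
Only numpy, scipy, OpenCV 4.12 (cv2) and the standard library are available. Lean on these libraries where they do the work, as an engineer would, in place of code of your own. Each camera call takes 0.05 s, during which the arm holds its last target.

### The job

Make up the parts for two bicycle repairs. The tray that already holds a pedal gets the crank arm in its long bay and the sprocket cassette in its empty square bay; the tray that already holds a bell gets the handlebar stem in its long bay and the front lamp in its empty square bay. Each part lies flat on the floor of its bay, the same way up as now, set down and not dropped; leave the pedal and the bell as they are.

Things in the scene. Friction and masses are not known exactly. Their poses are not given: they have to be found in the camera images.
- tray_drive: Tray with the pedal: fixed grey plastic tray, 236 (x) x 193 mm (y); floor 3 mm thick, walls and partitions 3 mm thick, tops 22 mm above the bench. Origin: centre of underside, z up. Long bay 230 x 80 mm centred at x 0, y +53.5 mm; two square bays 113.5 (x) x 104 mm (y) centred at x -58 and x +58 mm, y -41.5 mm. The pedal lies in the bay at x -58; that at x +58 is empty.
- tray_steer: Tray with the bell: fixed grey plastic tray, 236 (x) x 193 mm (y); floor 3 mm thick, walls and partitions 3 mm thick, tops 22 mm above the bench. Origin: centre of underside, z up. Long bay 230 x 80 mm centred at x 0, y +53.5 mm; two square bays 113.5 (x) x 104 mm (y) centred at x -58 and x +58 mm, y -41.5 mm. The bell stands in the bay at x +58; that at x -58 is empty.
- crank: loose bare aluminium crank arm, 203 mm long, lying flat, 220 g. Origin: on its underside, midway between the centres of its ends; x along it, z up. Round spindle boss (38 mm across, 24 high) at x -85 mm, pedal eye (28 across, 16 high) at x +85. The arm between is 25 mm wide (y), 15 high for x -40 to +70 mm; balance point about x -23 mm.
- cassette: loose steel sprocket cassette: a stepped cone of toothed discs on its largest disc, 34 mm high, 200 g. Origin: centre of underside; z up, its axis. Largest disc 89 mm across; 65 mm across from 11 to 19.5 mm height; the three smallest discs, about 53 mm across, from 19.5 to 31.5 mm (the part to grip); 39 mm lock ring on top. Its yaw does not matter.
- stem: loose silver aluminium handlebar stem, 140 mm long, 40 high, 160 g. Origin: on its underside, midway between its clamps; x along it, z up. Upright open clamp ring (37 mm across) at x -45 mm; lying clamp ring (40 across, 44 long along y) at x +45. Between them a round tube along x, 30 mm thick, axis 20 mm above the underside, free to grip for x -24 to +24 mm.
- light: loose bicycle front lamp on its foot, grey housing, black front ring, white lens, 130 g. Origin: centre of underside; x towards the lens, z up. Housing 72 mm long (x -42 to +30), 38 wide (y), from 6 to 39 mm height; lens ring 37 mm across out to x +42; rubber foot 56 x 30 mm, 6.5 mm high.
- pedal: loose metal platform pedal, 100 x 64 x 27 mm, lying in tray_drive's square bay; to be left alone. Origin: underside, middle of its length.
- bell: loose steel dome bell, 54 mm across, 39 mm high, standing in tray_steer's square bay; to be left alone. Origin: centre of its underside.
There are look-alikes about, which are no part of the job. What is shaped like the light but purple is not meant. What is shaped like the stem but pink is not meant.

How it is judged:
By the outcome, as a careful person would: the job done as asked, in the order asked, and still so for the second after the job is handed in, with the robot touching nothing.
It also fails if it takes over 115 s, if anything falls off the work surface, if the arm or the gripper's body presses on something with over 40 N, if the wrist force passes 120 N, or if a joint passes its speed limit or range.

## Working session

There is one attempt and no reset: what is moved stays moved. The work goes in short steps, Python scripts to look and compute and a shell command to move; the robot and the scene stay as the last step left them, time stands still between calls to the robot, and variables do not carry over. Pictures are saved under pics/ and viewed, and the job is handed in when it is done.

```bash
ls; mkdir -p pics; python3 - <<'E'
from rig import readout, read_camera, calibration
import cv2,numpy as np
s=readout.observe();print({k:np.round(v,2).tolist() for k,v in s.items()})
for n in("scene","top"):
    p,d=read_camera(n);cv2.imwrite(f"pics/{n}0.png",p);np.save(f"/tmp/{n}.npy",d)
    c=calibration(n);R=cv2.Rodrigues(np.array(c["rvec"],float))[0];print(n,np.round(-R.T@np.array(c["tvec"]).ravel()),np.round(R,2).tolist(),np.array(c["K"])[0,0])
E
```

```text
pics
{'clock': 0.0, 'q': [65.26, 18.44, -4.02, 83.17, 1.29, 78.54, -3.26], 'joint_velocities': [0.03, 0.01, 0.01, 0.03, 0.02, 0.07, -0.03], 'effort': [-0.0, -49.13, -0.4, -31.25, -0.06, 0.04, 0.0], 'eef_pos': [280.03, -585.99, 221.46], 'eef_rot': [180.0, 0.11, -64.45], 'wrist_force': [-0.34, 0.6, 0.07], 'moment': [-0.02, 0.01, -0.01], 'grip_width': 1.0}
scene [ 930. -476. 1048.] [[0.79, 0.61, -0.0], [0.54, -0.69, -0.48], [-0.3, 0.38, -0.88]] 468.8502243440313
top [ 409.  -34. 1095.] [[-0.01, -1.0, -0.01], [-0.99, 0.01, -0.16], [0.17, 0.01, -0.99]] 460.5773526044167
```

View pics/scene0.png

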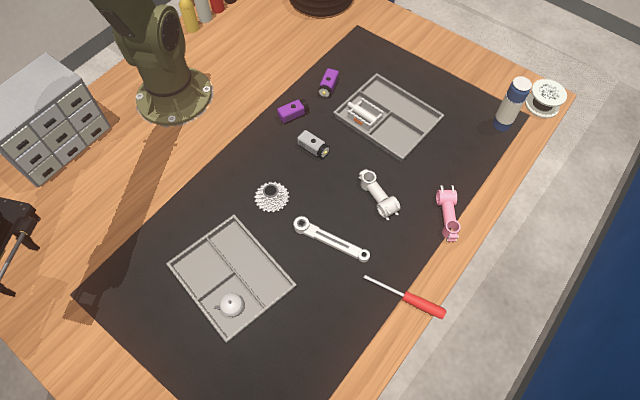

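View pics/top0.png

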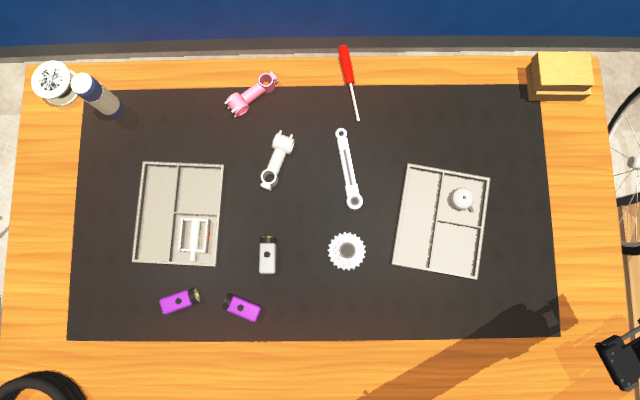

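Top view: pedal tray at (179,214), bell tray at (441,222). Lamp candidates: grey (267,255), purple (179,301) and (243,307); the grey one fits. Stem candidates: silver (277,160), pink (252,93); the silver one fits. I'll confirm both in an enlarged crop and measure.

```bash
cat > h.py <<'E'
from rig import readout, read_camera, calibration, nets
import cv2,numpy as np
def cloud(n,d=None):
    """world xyz per pixel"""
    if d is None: d=read_camera(n)[1]
    c=calibration(n);K=np.array(c["K"],float);D=np.array(c["dist"],float)
    R=cv2.Rodrigues(np.array(c["rvec"],float))[0];t=np.array(c["tvec"],float).ravel()
    v,u=np.mgrid[0:400,0:640]
    p=cv2.undistortPoints(np.stack([u,v],-1).reshape(-1,1,2).astype(float),K,D).reshape(400,640,2)
    P=np.dstack([p[...,0]*d,p[...,1]*d,d])
    W=(P-t)@R
    W[d<=0]=np.nan
    return W
def proj(n,X):
    c=calibration(n)
    return cv2.projectPoints(np.array(X,float).reshape(-1,1,3),np.array(c["rvec"],float),np.array(c["tvec"],float),np.array(c["K"],float),np.array(c["dist"],float))[0].reshape(-1,2)
E
python3 - <<'E'
from h import *
p=cv2.imread("pics/top0.png");d=np.load("/tmp/top.npy");W=cloud("top",d)
ds=np.load("/tmp/scene.npy");Ws=cloud("scene",ds)
print("bench z top",np.nanmedian(W[180:200,305:320,2]),"scene",np.nanmedian(Ws[190:200,320:335,2]))
h=W[...,2]
m=((h>5)&(h<60)).astype(np.uint8)
m[:75]=0;m[345:]=0;m[:,:75]=0;m[:,555:]=0
n,l,st,ce=cv2.connectedComponentsWithStats(m)
for i in range(1,n):
    if st[i,4]<80: continue
    Q=W[l==i];xy=Q[:,:2].astype(np.float32)
    r=cv2.minAreaRect(xy)
    print(np.round(ce[i]),st[i,4],"med",np.round(np.median(Q,0)),"rect",np.round(r[0],1),np.round(r[1],1),round(r[2],1),"zmax",round(np.percentile(Q[:,2],98),1))
for k in["tray_drive","tray_steer","crank","cassette","stem","light","pedal","bell"]:
    for n_ in("top","scene"): print(k,n_,[(np.round(o["xyz"],0).tolist(),round(o["confidence"],2)) for o in nets.spot_point(n_,k)])
c=p[120:320,215:375];cv2.imwrite("pics/crop0.png",cv2.resize(c,None,fx=3,fy=3,interpolation=cv2.INTER_CUBIC))
E
```

```text
bench z top 0.740469139752485 scene 0.23618777958802914
[250.  95.] 849 med [837. 150.  34.] rect [847.2 142.7] [ 46.1 141.6] 38.6 zmax 42.3
[352.  91.] 183 med [ 866. -104.   17.] rect [ 834.3 -110.2] [124.6  21.7] 14.3 zmax 26.9
[538.  90.] 426 med [ 834. -552.   31.] rect [ 844.1 -562.4] [91.5 46.2] 43.9 zmax 58.3
[115. 110.] 251 med [802. 476.  35.] rect [819.9 487.3] [41.9 66.9] 71.6 zmax 58.7
[348. 171.] 930 med [643. -90.  16.] rect [655.2 -94.2] [198.7  40.5] 8.0 zmax 27.2
[277. 158.] 786 med [681.  79.  35.] rect [674.5  84.2] [ 46.5 141.3] 65.5 zmax 42.8
[181. 219.] 2720 med [523. 303.  21.] rect [553.  320.3] [210.7 250.7] 86.7 zmax 30.5
[444. 219.] 1763 med [ 524. -308.   21.] rect [ 528.6 -307.2] [198.5 248. ] 78.8 zmax 25.6
[462. 199.] 448 med [ 574. -354.   32.] rect [ 574.7 -362.1] [61.9 58.5] 84.0 zmax 41.7
[347. 250.] 803 med [458. -83.  21.] rect [458.6 -84.1] [78.8 78.1] 39.8 zmax 36.8
[268. 255.] 654 med [448.  99.  38.] rect [451.4 100. ] [87.9 38.7] 0.9 zmax 42.8
[179. 301.] 667 med [347. 299.  38.] rect [346.9 302.5] [40.8 88.8] 19.5 zmax 42.6
[242. 307.] 689 
[... 283 characters left out ...]
crank top [([656.0, -90.0, -2.0], 0.66)]
crank scene [([654.0, -90.0, 1.0], 0.95)]
cassette top [([456.0, -82.0, 1.0], 0.83)]
cassette scene [([458.0, -85.0, -2.0], 0.75), ([654.0, -90.0, 1.0], 0.61)]
stem top [([841.0, 144.0, 3.0], 0.91)]
stem scene [([673.0, 85.0, 4.0], 0.95), ([845.0, 144.0, 1.0], 0.7)]
light top [([346.0, 299.0, 1.0], 0.68), ([445.0, 99.0, 1.0], 0.6)]
light scene [([447.0, 101.0, -3.0], 0.89), ([324.0, 158.0, -2.0], 0.76), ([343.0, 299.0, -3.0], 0.63)]
pedal top [([485.0, 277.0, 1.0], 0.97)]
pedal scene [([487.0, 269.0, -0.0], 0.67)]
bell top [([575.0, -359.0, 3.0], 0.72), ([675.0, 82.0, 1.0], 0.36)]
bell scene [([578.0, -359.0, 5.0], 0.95), ([447.0, 100.0, -1.0], 0.36)]
```

View pics/crop0.png

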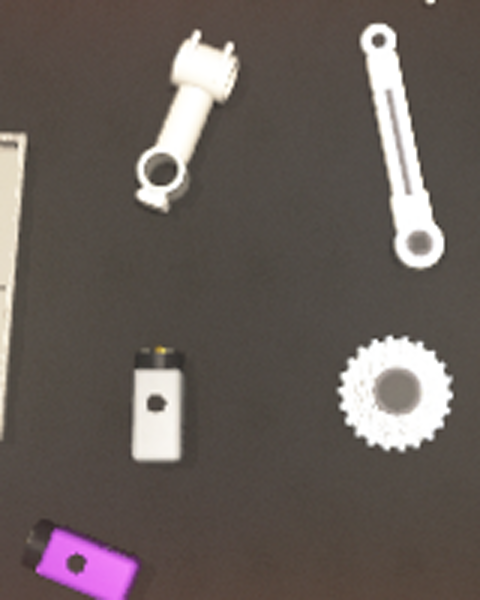

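Crop confirms: grey lamp at (158,405) with lens up-image, silver stem with its open ring at (162,172), crank with boss at (418,243), cassette at (396,393). Now precise poses by model fit.

```bash
cat > fit.py <<'E'
from h import *
from scipy.optimize import minimize
G=2.0
def walls(lx,ly):
    # tray-local: distance to nearest wall-top centreline (signed band)
    segs=[((-116.5,-95),(116.5,-95)),((-116.5,95),(116.5,95)),((-116.5,-95),(-116.5,95)),((116.5,-95),(116.5,95)),((-116.5,12),(116.5,12)),((0,-95),(0,12))]
    D=[]
    for a,b in segs:
        a=np.array(a,float);b=np.array(b,float);ab=b-a
        P=np.stack([lx,ly],-1)-a
        t=np.clip((P@ab)/(ab@ab),0,1)
        D.append(np.linalg.norm(P-t[:,None]*ab,axis=1))
    return np.min(D,0)
def loc(Q,x,y,yaw):
    c,s=np.cos(yaw),np.sin(yaw);dx=Q[:,0]-x;dy=Q[:,1]-y
    return c*dx+s*dy,-s*dx+c*dy
def fit_tray(W,x,y,yaw):
    M=(abs(W[...,0]-x)<160)&(abs(W[...,1]-y)<150)&(W[...,2]>17)&(W[...,2]<25.5)
    Q=W[M]
    f=lambda p:np.minimum(walls(*loc(Q,p[0],p[1],p[2]/57.3)),8).mean()
    best=min((minimize(f,[x+a,y+b,yaw+c],method="Nelder-Mead",options=dict(xatol=.01,fatol=1e-4,initial_simplex=[[x+a,y+b,yaw+c],[x+a+6,y+b,yaw+c],[x+a,y+b+6,yaw+c],[x+a,y+b,yaw+c+3]])) for a in(-4,4) for b in(-4,4) for c in(-2,2)),key=lambda r:r.fun)
    return np.round(best.x,1),round(best.fun,2),len(Q)
def axis(W,x,y,r,z0,z1):
    M=(np.hypot(W[...,0]-x,W[...,1]-y)<r)&(W[...,2]>z0)&(W[...,2]<z1)
    return W[M]
E
python3 - <<'E'
from fit import *
for n in("top","scene"):
    W=cloud(n,np.load(f"/tmp/{n}.npy"))
    print(n,"drive",fit_tray(W,548,311,-2),"steer",fit_tray(W,527,-308,-10))
    # crank
    Q=axis(W,655,-90,125,7,40)
    c=Q[:,:2].mean(0);u=np.linalg.svd(Q[:,:2]-c,full_matrices=False)[2][0];u*=np.sign(u[0])
    for _ in range(2):
        v=np.array([-u[1],u[0]]);s=(Q[:,:2]-c)@u;t=(Q[:,:2]-c)@v
        mids=[(b+5,(np.percentile(t[(s>=b)&(s<b+10)],3)+np.percentile(t[(s>=b)&(s<b+10)],97))/2) for b in np.arange(np.floor(s.min())+10,s.max()-12,10)]
        k=np.polyfit(*np.array(mids).T,1);a=np.arctan2(u[1],u[0])+np.arctan(k[0]);c=c+v*k[1];u=np.array([np.cos(a),np.sin(a)])
    s=(Q[:,:2]-c)@u;lo,hi=np.percentile(s,[.5,99.5]);
    # boss edge x=-104, eye edge=+99
    o=c+u*((lo+104+hi-99)/2)
    print(" crank o",o.round(1),"yaw",round(np.degrees(a),1),"len",round(hi-lo,1))
    # cassette: lock ring / top discs
    Q=axis(W,458,-84,60,20,45);print(" cass top",cv2.minEnclosingCircle(Q[:,:2].astype(np.float32)),np.median(Q,0).round(1))
    Q=axis(W,458,-84,60,5,45);print(" cass all",cv2.minEnclosingCircle(Q[:,:2].astype(np.float32)))
    # stem tube
    for nm,x,y,yw,z0 in(("stem",674,84,-24,22),("light",448,100,0,30)):
        Q=axis(W,x,y,85,z0,60);
        r=cv2.minAreaRect(Q[:,:2].astype(np.float32));print("",nm,"rect",np.round(r[0],1),np.round(r[1],1),round(r[2],1))
        a=np.radians(yw);lx,ly=loc(Q,x,y,a)
        print("  slices",[(b,round((np.percentile(ly[(lx>b)&(lx<b+8)],3)+np.percentile(ly[(lx>b)&(lx<b+8)],97))/2,1),round(np.ptp(ly[(lx>b)&(lx<b+8)]),0)) for b in range(-32,33,8) if ((lx>b)&(lx<b+8)).sum()>3],"x range",np.percentile(lx,[1,99]).round(1))
E
```

```text
top drive (array([550.6, 314.6,  -3.2]), np.float64(3.11), 1556) steer (array([ 525.3, -305.7,  -11. ]), np.float64(1.92), 1254)
 crank o [663.8 -88.2] yaw 9.4 len 210.8
 cass top ((458.69598388671875, -83.6129379272461), 30.196367263793945) [458.3 -83.1  32.4]
 cass all ((457.8585510253906, -84.21238708496094), 58.32212829589844)
 stem rect [673.   82.5] [ 44.4 139.5] 67.7
  slices [(-32, np.float64(-3.7), np.float64(28.0)), (-24, np.float64(-4.1), np.float64(28.0)), (-16, np.float64(-2.8), np.float64(29.0)), (-8, np.float64(-2.9), np.float64(30.0)), (0, np.float64(-3.6), np.float64(28.0)), (8, np.float64(-2.1), np.float64(29.0)), (16, np.float64(-2.1), np.float64(29.0)), (24, np.float64(-0.2), np.float64(44.0)), (32, np.float64(-0.7), np.float64(44.0))] x range [-68.6  65.6]
 light rect [449.9 100.5] [84.7 37.7] 0.4
  slices [(-32, np.float64(-0.1), np.float64(36.0)), (-24, np.float64(0.2), np.float64(37.0)), (-16, np.float64(0.3), np.float64(37.0)), (-8, np.float64(0.0), np.float64(37.0)), (0, np.float64(0.7), np.float64(37.0)), (8, np.float64(0.6), np.float64(38.0)), (16, np.floa
[... 676 characters left out ...]
np.float64(29.0)), (0, np.float64(-5.6), np.float64(29.0)), (8, np.float64(-4.1), np.float64(26.0)), (16, np.float64(-3.8), np.float64(27.0)), (24, np.float64(1.4), np.float64(43.0)), (32, np.float64(-1.7), np.float64(44.0))] x range [-67.2  68.8]
 light rect [449.8  98.2] [85.2 39.6] 0.7
  slices [(-32, np.float64(-1.7), np.float64(35.0)), (-24, np.float64(-4.3), np.float64(38.0)), (-16, np.float64(-2.8), np.float64(35.0)), (-8, np.float64(-2.4), np.float64(38.0)), (0, np.float64(-2.8), np.float64(38.0)), (8, np.float64(-2.0), np.float64(35.0)), (16, np.float64(-2.2), np.float64(36.0)), (24, np.float64(-4.1), np.float64(35.0)), (32, np.float64(-1.8), np.float64(27.0))] x range [-38.6  43.2]
```

```bash
python3 - <<'E'
from fit import *
def ray(n,uv,z):
    c=calibration(n);R=cv2.Rodrigues(np.array(c["rvec"],float))[0];t=np.array(c["tvec"],float).ravel()
    p=cv2.undistortPoints(np.array([[uv]],float),np.array(c["K"],float),np.array(c["dist"],float)).ravel()
    d=R.T@np.array([p[0],p[1],1]);o=-R.T@t
    return (o+d*(z-o[2])/d[2])[:2]
b=ray("top",(354.3,201),24);e=ray("top",(341,133),16);print(b,e,(b+e)/2,np.linalg.norm(b-e),np.degrees(np.arctan2(*(e-b)[::-1])))
p=cv2.imread("pics/scene0.png")
def circ(x,y,z,r): 
    a=np.linspace(0,6.283,40);return np.stack([x+r*np.cos(a),y+r*np.sin(a),0*a+z],1)
def T(pose,L):
    x,y,yw=pose;a=np.radians(yw);L=np.array(L,float);return np.stack([x+L[:,0]*np.cos(a)-L[:,1]*np.sin(a),y+L[:,0]*np.sin(a)+L[:,1]*np.cos(a),L[:,2]],1)
cr=(656,-91,9.2)
for n in("top","scene"):
    im=cv2.resize(cv2.imread(f"pics/{n}0.png"),None,fx=4,fy=4,interpolation=cv2.INTER_CUBIC)
    dr=lambda X,c=(0,0,255):cv2.polylines(im,[np.round(4*proj(n,X)+1.5).astype(np.int32)],True,c,1)
    for lx,z,r in((-85,24,19),(85,16,14)): dr(T(cr,circ(lx,0,z,r)))
    dr(T(cr,[(-40,-12.5,15),(70,-12.5,15),(70,12.5,15),(-40,12.5,15)]))
    dr(circ(459,-85.5,34,19.5));dr(circ(459,-85.5,0,44.5))
    st=(672.5,81.5,-22.5);dr(T(st,circ(-45,0,40,18.5)));dr(T(st,[(-24,-15,20),(24,-15,20),(24,15,20),(-24,15,20)]))
    dr(T((448.5,99.3,.5),[(-42,-19,39),(30,-19,39),(30,19,39),(-42,19,39)]),(0,255,0))
    c=im[480:1120,860:1500] if n=="top" else im[500:1140,940:1580]
    cv2.imwrite(f"pics/ov_{n}.png",cv2.resize(c,(600,600)))
    im=cv2.resize(cv2.imread(f"pics/{n}0.png"),None,fx=4,fy=4,interpolation=cv2.INTER_CUBIC)
    for ps in((550.5,313.5,-3.2),(525.7,-307.2,-11)):
        for cx,cy,w,h in((0,0,236,193),(0,53.5,230,80),(-58,-41.5,113.5,104),(58,-41.5,113.5,104)):
            dr(T(ps,[(cx+i*w/2,cy+j*h/2,22) for i,j in((-1,-1),(1,-1),(1,1),(-1,1))]))
    if n=="top": o=np.hstack([im[600:1160,500:930],im[600:1160,1550:1980]])
    else: o=np.hstack([im[270:660,1300:1800],im[850:1370,640:1200][:390]])
    cv2.imwrite(f"pics/tr_{n}.png",cv2.resize(o,None,fx=.75,fy=.75))
E
```

```text
[ 572.95820532 -102.81107391] [741.75848586 -74.85839959] [657.35834559 -88.83473675] 171.0990552629209 9.402632766775595
```

View pics/ov_top.png

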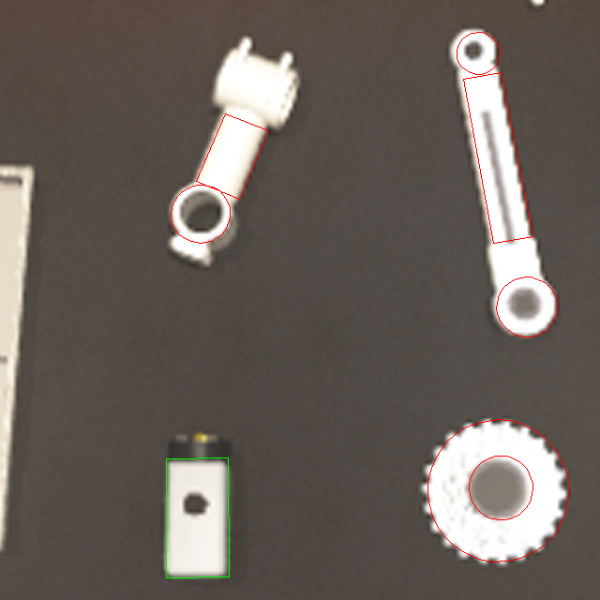

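View pics/ov_scene.png

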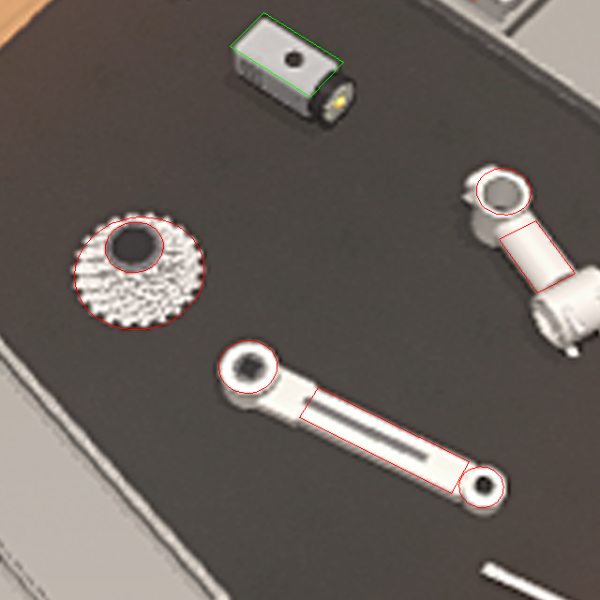

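View pics/tr_top.png

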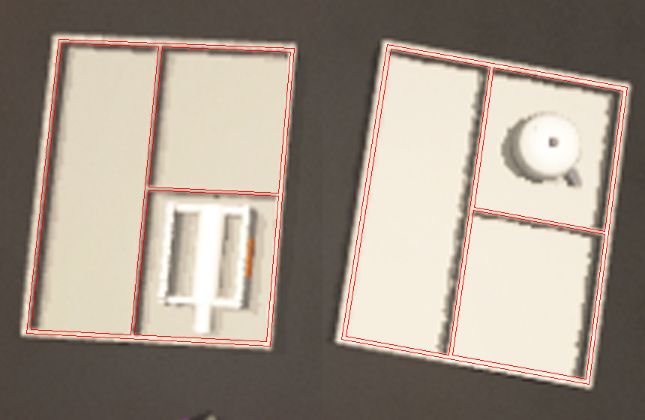

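View pics/tr_scene.png

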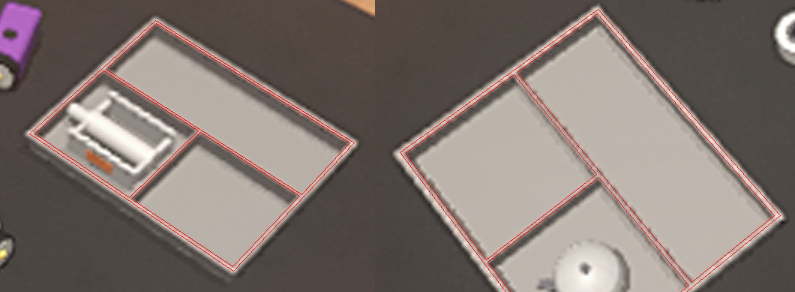

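The overlays fit well in both views. The crank grip point is at (633.8,-93.7) with the jaws at yaw -80.8, so I move above it.

```bash
python3 -m creep '[[[35.35,49.3,-12,0,0,-0.285,0.6],[35.35,49.3,-12,0,0,-0.285,0.6],[35.35,49.3,-12,0,0,-0.285,0.6],[35.35,49.3,-12,0,0,-0.285,0.6],[35.35,49.3,-12,0,0,-0.285,0.6],[35.35,49.3,-12,0,0,-0.285,0.6],[35.35,49.3,-12,0,0,-0.285,0.6],[35.35,49.3,-12,0,0,-0.285,0.6],[35.35,49.3,-12,0,0,-0.285,0.6],[35.35,49.3,-12,0,0,-0.285,0.6],[35.35,49.3,-12,0,0,-0.285,0.6],[35.35,49.3,-12,0,0,-0.285,0.6],[35.35,49.3,-12,0,0,-0.285,0.6],[35.35,49.3,-12,0,0,-0.285,0.6],[35.35,49.3,-12,0,0,-0.285,0.6],[35.35,49.3,-12,0,0,-0.285,0.6],[35.35,49.3,-12,0,0,-0.285,0.6]]]'
```

```text
clock: 2.6
eef_pos: [633.2, -96.1, 103.0]
eef_rot: [-180.0, -0.1, -81.0]
wrist_force: [-0.9, -0.1, -0.8]
grip_width: 0.598
```

```bash
python3 -m creep '[[[0,0,-5,0,0,0,0.6],[0,0,-7,0,0,0,0.6],[0,0,-9,0,0,0,0.6],[0,0,-9,0,0,0,0.6],[0,0,-9,0,0,0,0.6]]]'
python3 - <<'E'
from h import *
for n in("top","scene"):
    p=read_camera(n)[0];q=proj(n,[[634,-94,10]])[0].astype(int);c=p[max(q[1]-55,0):q[1]+55,q[0]-70:q[0]+70];cv2.imwrite(f"pics/g1_{n}.png",cv2.resize(c,(560,440)))
E
```

```text
clock: 3.1
eef_pos: [633.7, -94.6, 13.1]
eef_rot: [-180.0, -0.0, -80.9]
wrist_force: [0.3, 0.2, -0.3]
grip_width: 0.601
```

View pics/g1_scene.png

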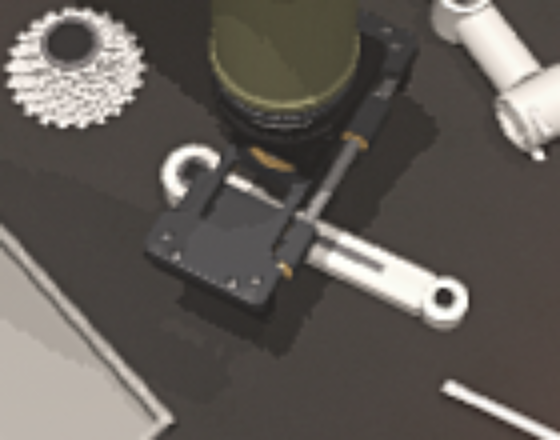

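The jaws straddle the arm next to the boss (crop pixel (250,185)). I lower another 8 mm, close, then lift.

```bash
python3 -m creep '[[[0,0,-0.8,0,0,0,0.6],[0,0,-0.8,0,0,0,0.6],[0,0,-0.8,0,0,0,0],[0,0,-0.8,0,0,0,0],[0,0,-0.8,0,0,0,0],[0,0,-0.8,0,0,0,0],[0,0,-0.8,0,0,0,0],[0,0,-0.8,0,0,0,0],[0,0,-0.8,0,0,0,0]]]'
```

```text
clock: 4.1
eef_pos: [633.9, -93.5, 4.7]
eef_rot: [-180.0, -0.0, -80.8]
wrist_force: [1.2, 0.1, 0.3]
grip_width: 0.286
```

```bash
python3 -m creep '[[[0,0,3,0,0,0,0],[0,0,7,0,0,0,0],[-10.15,46.15,7,0,0,-0.216,0],[-10.15,46.15,7,0,0,-0.216,0],[-10.15,46.15,7,0,0,-0.216,0],[-10.15,46.15,7,0,0,-0.216,0],[-10.15,46.15,7,0,0,-0.216,0],[-10.15,46.15,7,0,0,-0.216,0],[-10.15,46.15,7,0,0,-0.216,0],[-10.15,46.15,7,0,0,-0.216,0],[-10.15,46.15,7,0,0,-0.216,0],[-10.15,46.15,7,0,0,-0.216,0],[-10.15,46.15,7,0,0,-0.216,0],[-10.15,46.15,7,0,0,-0.216,0],[-10.15,46.15,7,0,0,-0.216,0],[-10.15,46.15,7,0,0,-0.216,0]]]'
python3 - <<'E'
from h import *
p=read_camera("top")[0];cv2.imwrite("pics/c2.png",cv2.resize(p[130:300,90:300],None,fx=3,fy=3))
p=read_camera("scene")[0];cv2.imwrite("pics/c3.png",cv2.resize(p[30:200,280:490],None,fx=3,fy=3))
print(readout.observe()["eef_pos"])
E
```

```text
clock: 5.7
eef_pos: [533.3, 365.8, 74.3]
eef_rot: [-180.0, -0.1, -93.3]
wrist_force: [-0.2, 0.1, -2.1]
grip_width: 0.279
[533.05503064 366.44976276  74.52780039]
```

View pics/c3.png

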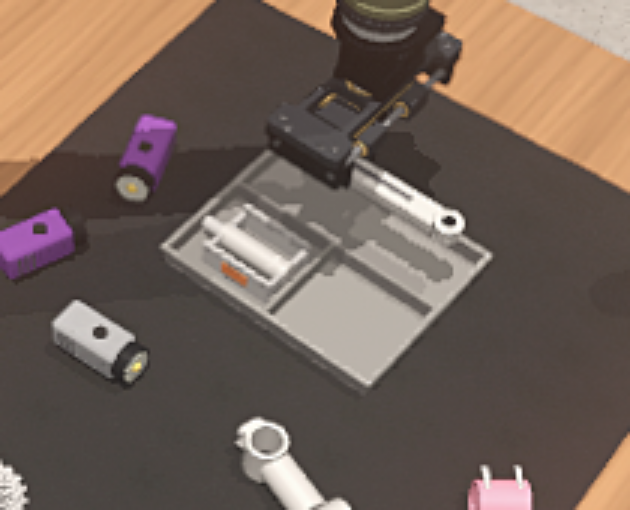

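View pics/c2.png

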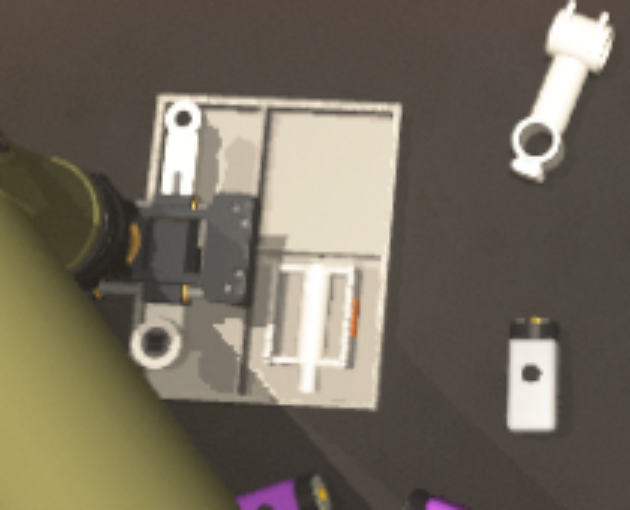

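Crank held level, eye at crop (183,118), boss at (155,342), aligned with the bay. Lowering.

```bash
python3 -m creep '[[[0,0,-3,0,0,0,0],[0,0,-5,0,0,0,0],[0,0,-6,0,0,0,0],[0,0,-6.3,0,0,0,0],[0,0,-6.5,0,0,0,0],[0,0,-6.5,0,0,0,0]]]'; python3 -c "
from h import *
p=read_camera('scene')[0];cv2.imwrite('pics/c4.png',cv2.resize(p[30:200,280:490],None,fx=3,fy=3))"
```

```text
clock: 6.4
eef_pos: [532.9, 368.4, 10.5]
eef_rot: [-179.9, 0.1, -93.2]
wrist_force: [-0.3, 0.5, -1.5]
grip_width: 0.285
```

View pics/c4.png

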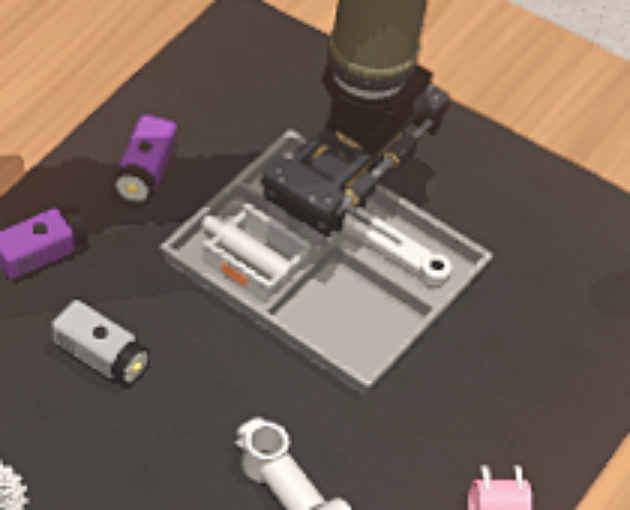

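```bash
python3 -m creep '[[[0,0,-0.2,0,0,0,0],[0,0,-0.2,0,0,0,0],[0,0,-0.2,0,0,0,0]]]';python3 -m creep '[[[0,0,-0.06,0,0,0,0],[0,0,-0.06,0,0,0,0]]]'
```

```text
clock: 6.75
eef_pos: [532.3, 368.0, 7.8]
eef_rot: [-180.0, 0.0, -93.2]
wrist_force: [0.3, 1.0, -2.8]
grip_width: 0.285
clock: 6.95
eef_pos: [532.4, 368.1, 7.7]
eef_rot: [-180.0, -0.0, -93.2]
wrist_force: [-1.6, -1.7, 2.1]
grip_width: 0.282
```

Contact felt (wrist force -2.8 to +2.1 N). Releasing to a limited opening, then retreating up and going on to the cassette.

```bash
python3 -m creep '[[[0,0,0,0,0,0,0.42],[0,0,0,0,0,0,0.42],[0,0,0,0,0,0,0.42],[0,0,1.5,0,0,0,0.42],[0,0,4,0,0,0,0.42],[0,0,8,0,0,0,0.42],[0,0,10,0,0,0,0.8],[0,0,10,0,0,0,0.8]]]'
```

```text
clock: 7.75
eef_pos: [534.6, 370.1, 112.4]
eef_rot: [-179.6, 0.3, -93.2]
wrist_force: [0.2, 0.6, 0.3]
grip_width: 0.527
```

```bash
python3 -m creep '[[[-7.35,-45.35,0,0,0,0,0.82],[-7.35,-45.35,0,0,0,0,0.82],[-7.35,-45.35,0,0,0,0,0.82],[-7.35,-45.35,0,0,0,0,0.82],[-7.35,-45.35,0,0,0,0,0.82],[-7.35,-45.35,0,0,0,0,0.82],[-7.35,-45.35,0,0,0,0,0.82],[-7.35,-45.35,0,0,0,0,0.82],[-7.35,-45.35,0,0,0,0,0.82],[-7.35,-45.35,0,0,0,0,0.82],[-7.35,-45.35,0,0,0,0,0.82],[-7.35,-45.35,0,0,0,0,0.82],[-7.35,-45.35,-5,0,0,0,0.82],[-7.35,-45.35,-5,0,0,0,0.82],[-7.35,-45.35,-5,0,0,0,0.82]]]'
python3 - <<'E'
from h import *
print(readout.observe()["eef_pos"],readout.observe()["eef_rot"])
p=read_camera("scene")[0];cv2.imwrite("pics/d1.png",cv2.resize(p[120:250,190:350],None,fx=4,fy=4))
p=read_camera("top")[0];cv2.imwrite("pics/d2.png",cv2.resize(p[130:310,90:310],None,fx=3,fy=3))
E
```

```text
clock: 9.25
eef_pos: [458.3, -83.4, 56.6]
eef_rot: [179.9, 0.1, -93.0]
wrist_force: [0.5, 0.4, 0.2]
grip_width: 0.82
[458.25601666 -83.44401034  56.5731689 ] [ 1.79854930e+02  5.46190755e-02 -9.29718179e+01]
```

View pics/d1.png

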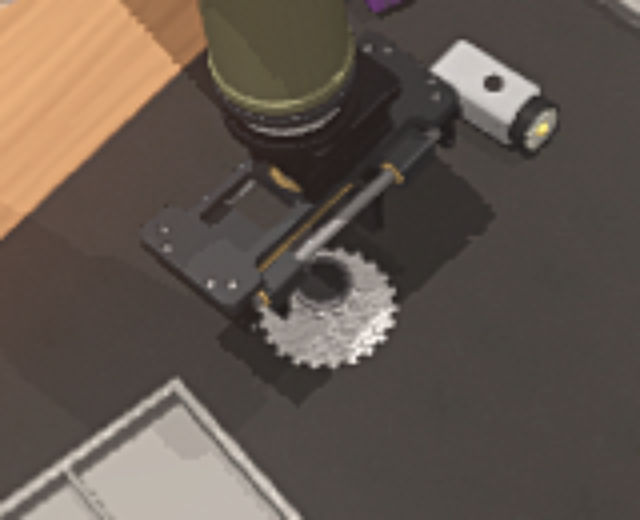

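View pics/d2.png

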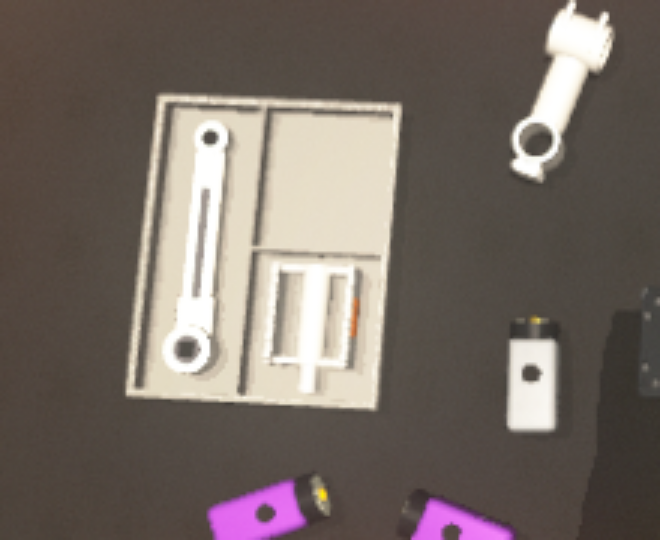

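Crank lies centred in the long bay (crop eye (210,137), boss (186,348)). Gripper is over the cassette; descending to tips at z about 22.

```bash
python3 -m creep '[[[0.05,-0.1,-2,0,0,0,0.82],[0.05,-0.1,-3,0,0,0,0.82],[0.05,-0.1,-3.4,0,0,0,0.82],[0.05,-0.1,-3.4,0,0,0,0.82]]]'
```

```text
clock: 9.75
eef_pos: [459.3, -86.3, 23.2]
eef_rot: [180.0, 0.0, -93.1]
wrist_force: [0.3, 0.8, -0.1]
grip_width: 0.823
```

```bash
python3 -m creep '[[[0,0,-0.1,0,0,0,0.82],[0,0,-0.1,0,0,0,0],[0,0,-0.1,0,0,0,0],[0,0,-0.1,0,0,0,0],[0,0,-0.1,0,0,0,0],[0,0,-0.1,0,0,0,0],[0,0,-0.1,0,0,0,0],[0,0,-0.1,0,0,0,0]]]'
```

```text
clock: 10.55
eef_pos: [459.5, -86.3, 22.3]
eef_rot: [-180.0, 0.0, -93.2]
wrist_force: [-0.7, 1.1, 4.4]
grip_width: 0.596
```

```bash
python3 -m creep '[[[0,0,1,0,0,0,0],[0,0,3,0,0,0,0],[0,0,7,0,0,0,0],[14.65,35.5,7,0,0,0,0],[14.65,35.5,7,0,0,0,0],[14.65,35.5,7,0,0,0,0],[14.65,35.5,7,0,0,0,0],[14.65,35.5,7,0,0,0,0],[14.65,35.5,7,0,0,0,0],[14.65,35.5,7,0,0,0,0],[14.65,35.5,7,0,0,0,0],[14.65,35.5,7,0,0,0,0],[14.65,35.5,7,0,0,0,0],[14.65,35.5,4,0,0,0,0],[14.65,35.5,4,0,0,0,0]]]'
python3 - <<'E'
from h import *
print(readout.observe()["eef_pos"])
p=read_camera("scene")[0];cv2.imwrite("pics/e1.png",cv2.resize(p[30:200,280:490],None,fx=3,fy=3))
p=read_camera("top")[0];cv2.imwrite("pics/e2.png",cv2.resize(p[130:310,90:310],None,fx=3,fy=3))
E
```

```text
clock: 12.05
eef_pos: [603.3, 264.3, 58.2]
eef_rot: [179.6, -0.3, -93.3]
wrist_force: [-0.0, -1.4, -2.1]
grip_width: 0.599
[603.2558223  264.33638733  58.15544438]
```

View pics/e1.png

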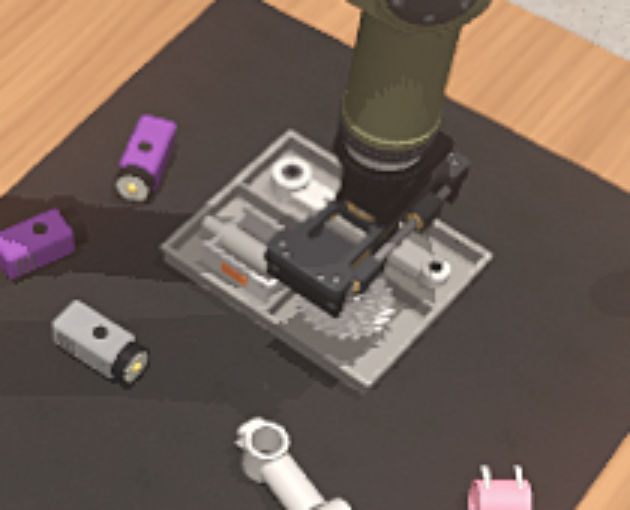

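View pics/e2.png

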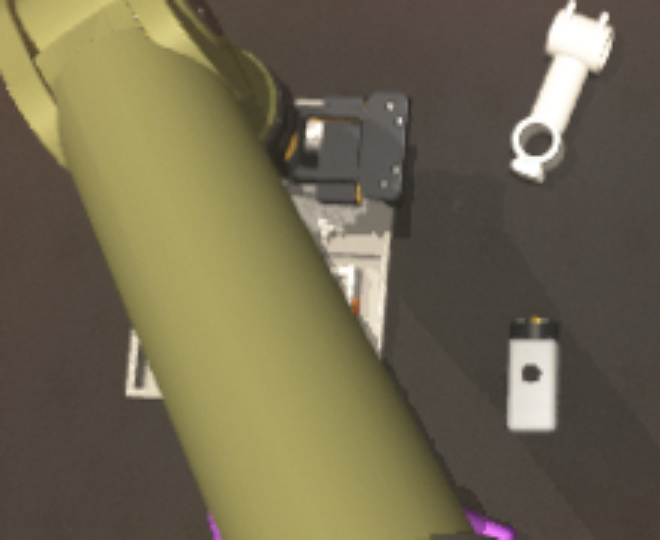

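```bash
python3 -m creep '[[[0,0,-1,0,0,0,0],[0,0,-1,0,0,0,0],[0,0,-1,0,0,0,0]]]'
python3 - <<'E'
from h import *
print(readout.observe()["eef_pos"])
p=read_camera("scene")[0]
im=cv2.resize(p,None,fx=4,fy=4,interpolation=cv2.INTER_CUBIC)
e=readout.observe()["eef_pos"];a=np.linspace(0,6.283,60)
for z,r,c in((e[2]-22.3,44.5,(0,0,255)),):
    X=np.stack([e[0]+r*np.cos(a),e[1]+r*np.sin(a),0*a+z],1);cv2.polylines(im,[np.round(4*proj("scene",X)+1.5).astype(np.int32)],True,c,1)
cv2.imwrite("pics/e3.png",im[280:640,1400:1800]);
E
```

```text
clock: 12.45
eef_pos: [605.8, 268.3, 52.3]
eef_rot: [-180.0, -0.0, -93.2]
wrist_force: [-0.6, 0.3, -1.8]
grip_width: 0.594
[605.82624152 268.29809164  52.30457343]
```

View pics/e3.png

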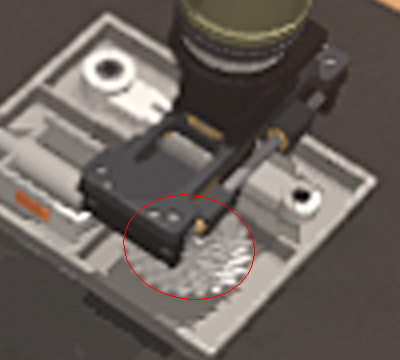

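The red predicted rim matches the real rim, inside the bay. Lowering.

```bash
python3 -m creep '[[[0,0.05,-1,0,0,0,0],[0,0.05,-1.8,0,0,0,0],[0,0.05,-2.3,0,0,0,0],[0,0.05,-2.5,0,0,0,0],[0,0.05,-2.5,0,0,0,0]]]'; python3 -m creep '[[[0,0,-0.15,0,0,0,0],[0,0,-0.2,0,0,0,0],[0,0,-0.2,0,0,0,0]]]'
```

```text
clock: 13.0
eef_pos: [605.4, 268.8, 26.3]
eef_rot: [179.9, -0.0, -93.2]
wrist_force: [0.0, 0.4, -2.1]
grip_width: 0.597
clock: 13.3
eef_pos: [606.0, 269.2, 25.4]
eef_rot: [-180.0, 0.0, -93.2]
wrist_force: [-0.0, -0.4, -0.5]
grip_width: 0.598
```

```bash
python3 -m creep '[[[0,0,-0.05,0,0,0,0],[0,0,-0.05,0,0,0,0]]]'; python3 -m creep '[[[0,0,0,0,0,0,0.8],[0,0,0,0,0,0,0.8],[0,0,0,0,0,0,0.8],[0,0,1.5,0,0,0,0.8],[0,0,4,0,0,0,0.8],[0,0,8,0,0,0,0.8],[0,0,8,0,0,0,0.8]]]'
```

```text
clock: 13.5
eef_pos: [606.0, 269.1, 25.4]
eef_rot: [-180.0, 0.0, -93.2]
wrist_force: [-0.7, -0.6, 4.1]
grip_width: 0.596
clock: 14.2
eef_pos: [609.5, 271.3, 112.0]
eef_rot: [-179.4, 0.3, -93.2]
wrist_force: [0.6, 0.0, 0.4]
grip_width: 0.803
```

Now the stem: tube centre (672.5,81.5), jaw yaw -112.5.

```bash
python3 -m creep '[[[6.65,-18.75,0,0,0,-0.337,0.6],[6.65,-18.75,0,0,0,-0.337,0.6],[6.65,-18.75,0,0,0,-0.337,0.6],[6.65,-18.75,0,0,0,-0.337,0.6],[6.65,-18.75,0,0,0,-0.337,0.6],[6.65,-18.75,-2,0,0,-0.337,0.6],[6.65,-18.75,-4,0,0,-0.337,0.6],[6.65,-18.75,-4,0,0,-0.337,0.6],[6.65,-18.75,-4,0,0,-0.337,0.6]]]'
python3 - <<'E'
from h import *
print(readout.observe()["eef_pos"])
p=read_camera("scene")[0];cv2.imwrite("pics/f1.png",cv2.resize(p[60:240,290:480],None,fx=3,fy=3))
p=read_camera("top")[0];cv2.imwrite("pics/f2.png",cv2.resize(p[110:290,110:320],None,fx=3,fy=3))
E
```

```text
clock: 15.1
eef_pos: [672.2, 81.8, 65.0]
eef_rot: [180.0, 0.0, -112.5]
wrist_force: [-0.5, 0.5, -0.4]
grip_width: 0.595
[672.24741547  81.79066106  64.97306658]
```

View pics/f1.png

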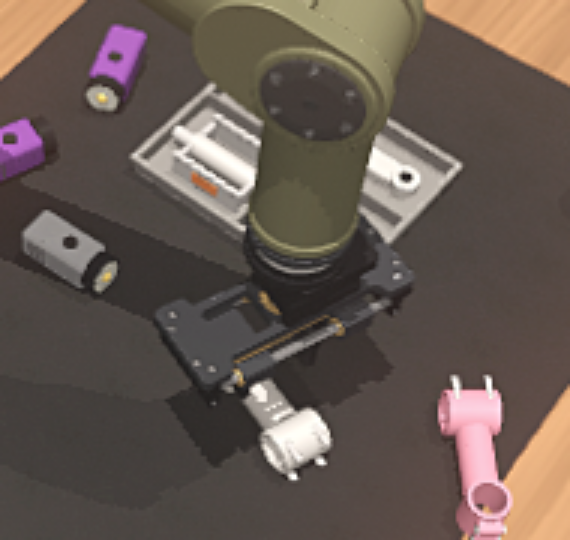

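View pics/f2.png

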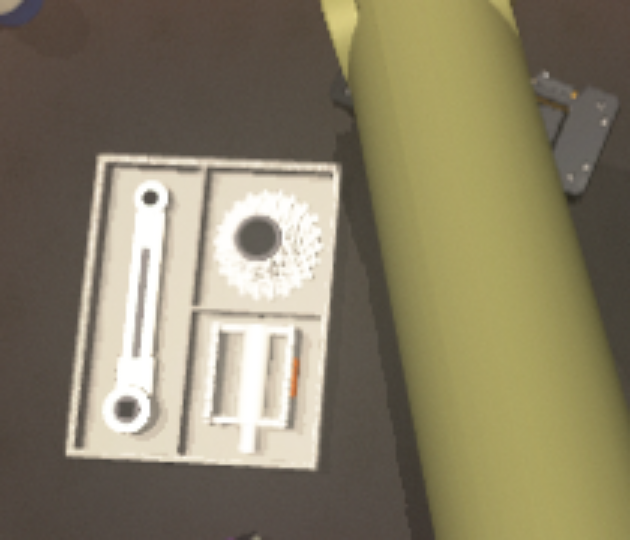

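Cassette sits in its bay (crop (265,243)); the gripper straddles the silver stem. Descending and closing.

```bash
python3 -m creep '[[[0,0,-3,0,0,0,0.6],[0,0,-5,0,0,0,0.6],[0,0,-6,0,0,0,0.6],[0,0,-6,0,0,0,0.6],[0,0,-6,0,0,0,0.6]]]';  python3 -m creep '[[[0,0,0,0,0,0,0],[0,0,0,0,0,0,0],[0,0,0,0,0,0,0],[0,0,0,0,0,0,0],[0,0,0,0,0,0,0],[0,0,0,0,0,0,0]]]'
```

```text
clock: 15.7
eef_pos: [673.2, 81.8, 5.8]
eef_rot: [-179.9, 0.1, -112.5]
wrist_force: [0.3, -0.1, 0.4]
grip_width: 0.6
clock: 16.3
eef_pos: [672.5, 81.4, 5.0]
eef_rot: [-180.0, -0.0, -112.5]
wrist_force: [-1.5, -1.0, 2.8]
grip_width: 0.335
```

```bash
python3 -m creep '[[[0,0,3,0,0,0,0],[0,0,7,0,0,0,0],[-13.65,-33.6,7,0,0,0.2,0],[-13.65,-33.6,7,0,0,0.2,0],[-13.65,-33.6,7,0,0,0.2,0],[-13.65,-33.6,7,0,0,0.2,0],[-13.65,-33.6,7,0,0,0.2,0],[-13.65,-33.6,7,0,0,0.2,0],[-13.65,-33.6,7,0,0,0.2,0],[-13.65,-33.6,7,0,0,0.2,0],[-13.65,-33.6,7,0,0,0.2,0],[-13.65,-33.6,7,0,0,0.2,0],[-13.65,-33.6,4,0,0,0.2,0],[-13.65,-33.6,4,0,0,0.2,0],[-13.65,-33.6,4,0,0,0.2,0]]]'
python3 - <<'E'
from h import *
print(readout.observe()["eef_pos"])
p=read_camera("scene")[0];cv2.imwrite("pics/s1.png",cv2.resize(p[190:360,130:340],None,fx=3,fy=3))
p=read_camera("top")[0];cv2.imwrite("pics/s2.png",cv2.resize(p[130:310,350:570],None,fx=3,fy=3))
E
```

```text
clock: 17.8
eef_pos: [536.0, -251.9, 44.0]
eef_rot: [179.9, 0.1, -100.8]
wrist_force: [0.0, -0.1, -1.5]
grip_width: 0.336
[ 536.01756802 -251.92683522   43.99042485]
```

View pics/s1.png

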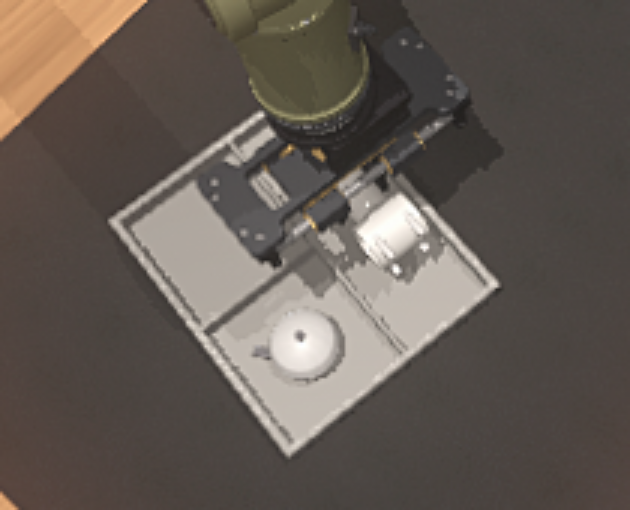

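View pics/s2.png

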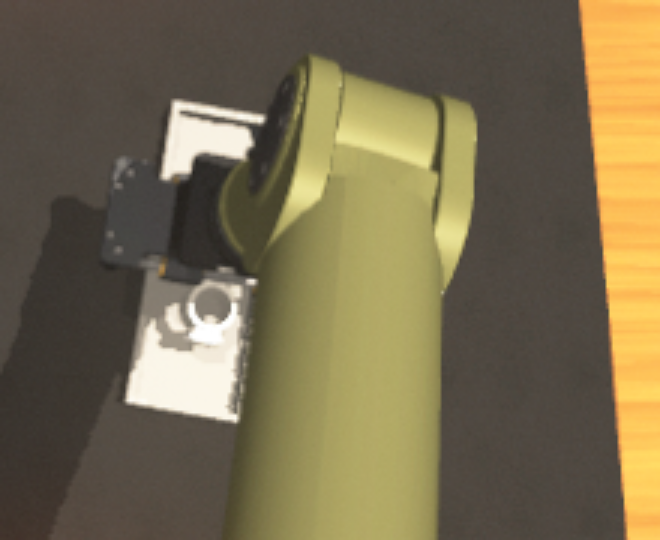

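Stem is over the long bay, ring at top crop (212,307), clamp at scene crop (395,230), clear of walls. Lowering.

```bash
python3 -m creep '[[[0,0,0,0,0,0,0],[0,0,-2,0,0,0,0],[0,0,-3,0,0,0,0],[0,0,-3.5,0,0,0,0],[0,0,-3.5,0,0,0,0]]]'; python3 -m creep '[[[0,0,-0.15,0,0,0,0],[0,0,-0.2,0,0,0,0],[0,0,-0.2,0,0,0,0]]]'
```

```text
clock: 18.4
eef_pos: [535.3, -254.3, 8.9]
eef_rot: [179.9, 0.0, -101.0]
wrist_force: [0.4, -0.3, -2.0]
grip_width: 0.338
clock: 18.7
eef_pos: [536.2, -254.7, 8.0]
eef_rot: [-179.9, -0.0, -101.0]
wrist_force: [0.5, 0.3, -1.2]
grip_width: 0.335
```

```bash
python3 -m creep '[[[0,0,-0.05,0,0,0,0],[0,0,-0.05,0,0,0,0]]]'; python3 -m creep '[[[0,0,0,0,0,0,0.45],[0,0,0,0,0,0,0.45],[0,0,0,0,0,0,0.45],[0,0,1.5,0,0,0,0.45],[0,0,4,0,0,0,0.45],[0,0,8,0,0,0,0.45],[0,0,8,0,0,0,0.7]]]'
```

```text
clock: 18.9
eef_pos: [536.3, -254.7, 7.9]
eef_rot: [-179.9, -0.0, -101.0]
wrist_force: [-0.6, 0.5, 4.8]
grip_width: 0.335
clock: 19.6
eef_pos: [540.0, -256.2, 93.9]
eef_rot: [-179.4, -0.2, -101.0]
wrist_force: [-0.5, 0.0, 0.8]
grip_width: 0.486
```

```bash
python3 -m creep '[[[-9.15,35.4,0,0,0,0.2,0.7],[-9.15,35.4,0,0,0,0.2,0.7],[-9.15,35.4,0,0,0,0.2,0.7],[-9.15,35.4,0,0,0,0.2,0.7],[-9.15,35.4,0,0,0,0.2,0.7],[-9.15,35.4,0,0,0,0.2,0.7],[-9.15,35.4,0,0,0,0.2,0.7],[-9.15,35.4,0,0,0,0.2,0.7],[-9.15,35.4,0,0,0,0.2,0.7],[-9.15,35.4,0,0,0,0.2,0.7],[-9.15,35.4,-2.5,0,0,0.2,0.7],[-9.15,35.4,-2.5,0,0,0.2,0.7],[-9.15,35.4,-2.5,0,0,0.2,0.7]]]'
python3 - <<'E'
from h import *
print(readout.observe()["eef_pos"])
p=read_camera("scene")[0];a=cv2.resize(p[100:190,250:380],None,fx=3,fy=3)
b=cv2.resize(p[190:350,130:340],None,fx=2,fy=2);cv2.imwrite("pics/l1.png",a)
p=read_camera("top")[0];cv2.imwrite("pics/l2.png",cv2.resize(p[150:290,310:510],None,fx=3,fy=3))
E
```

```text
clock: 20.9
eef_pos: [444.1, 98.0, 61.8]
eef_rot: [179.9, -0.0, -89.7]
wrist_force: [0.4, -0.4, 0.6]
grip_width: 0.698
[444.13046471  97.98090351  61.83342435]
```

View pics/l1.png

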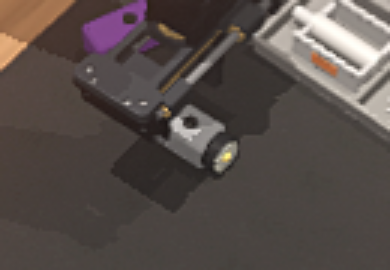

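View pics/l2.png

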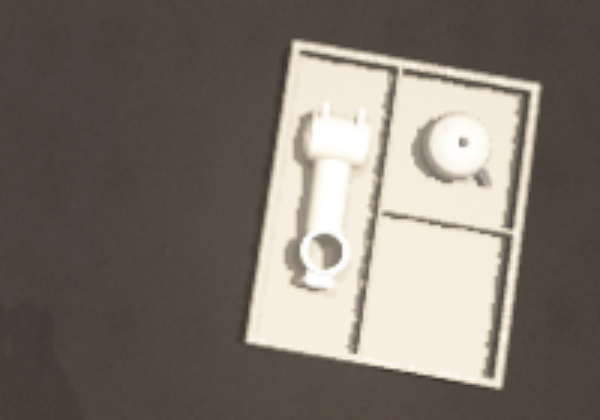

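Stem is in the long bay of the bell tray (crop (330,190)). Gripper is centred over the grey lamp; descending.

```bash
python3 -m creep '[[[0,0,-3,0,0,0,0.7],[0,0,-4.5,0,0,0,0.7],[0,0,-5.3,0,0,0,0.7],[0,0,-5.3,0,0,0,0.7],[0,0,-5.3,0,0,0,0.7]]]';  python3 -m creep '[[[0,0,0,0,0,0,0],[0,0,0,0,0,0,0],[0,0,0,0,0,0,0],[0,0,0,0,0,0,0],[0,0,0,0,0,0,0],[0,0,0,0,0,0,0]]]'
```

```text
clock: 21.5
eef_pos: [445.1, 99.6, 9.8]
eef_rot: [-179.9, 0.0, -89.6]
wrist_force: [-1.3, -0.3, -0.5]
grip_width: 0.702
clock: 22.1
eef_pos: [444.5, 99.5, 9.3]
eef_rot: [-180.0, -0.0, -89.5]
wrist_force: [-0.4, 1.2, 4.0]
grip_width: 0.434
```

```bash
python3 -m creep '[[[0,0,3,0,0,0,0],[0,0,7,0,0,0,0],[1.25,-43.55,7,0,0,-0.2,0],[1.25,-43.55,7,0,0,-0.2,0],[1.25,-43.55,7,0,0,-0.2,0],[1.25,-43.55,7,0,0,-0.2,0],[1.25,-43.55,7,0,0,-0.2,0],[1.25,-43.55,7,0,0,-0.2,0],[1.25,-43.55,7,0,0,-0.2,0],[1.25,-43.55,7,0,0,-0.2,0],[1.25,-43.55,7,0,0,-0.2,0],[1.25,-43.55,7,0,0,-0.2,0],[1.25,-43.55,7,0,0,-0.2,0],[1.25,-43.55,4,0,0,-0.2,0],[1.25,-43.55,4,0,0,-0.2,0],[1.25,-43.55,4,0,0,-0.2,0]]]'
python3 - <<'E'
from h import *
print(readout.observe()["eef_pos"])
p=read_camera("scene")[0];cv2.imwrite("pics/m1.png",cv2.resize(p[190:360,130:340],None,fx=3,fy=3))
E
```

```text
clock: 23.7
eef_pos: [456.5, -333.9, 48.5]
eef_rot: [179.9, 0.1, -100.9]
wrist_force: [0.2, 0.0, -1.0]
grip_width: 0.431
[ 456.47041187 -333.93485957   48.4606355 ]
```

View pics/m1.png

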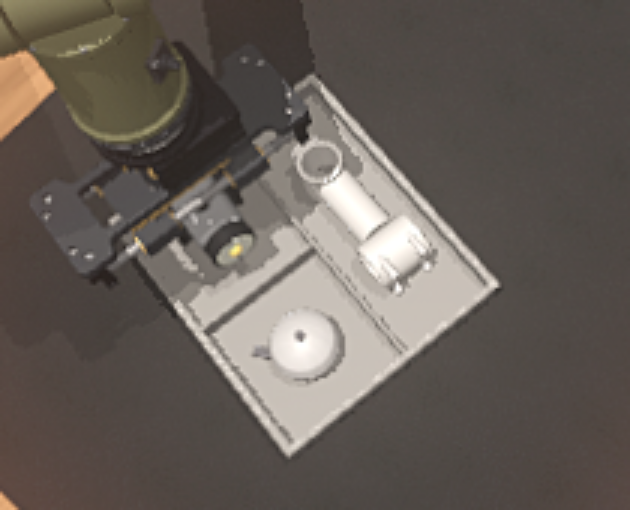

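Lamp is above its bay, lens at (235,245), clear of the partition. Lowering.

```bash
python3 -m creep '[[[0,0,0,0,0,0,0],[0,0,-2,0,0,0,0],[0,0,-3,0,0,0,0],[0,0,-3.5,0,0,0,0],[0,0,-3.5,0,0,0,0]]]'; python3 -m creep '[[[0,0,-0.15,0,0,0,0],[0,0,-0.2,0,0,0,0],[0,0,-0.2,0,0,0,0]]]';python3 -m creep '[[[0,0,-0.05,0,0,0,0],[0,0,-0.05,0,0,0,0]]]'
```

```text
clock: 24.25
eef_pos: [456.4, -335.7, 13.6]
eef_rot: [179.9, 0.0, -101.0]
wrist_force: [-0.5, -0.1, -1.4]
grip_width: 0.433
clock: 24.55
eef_pos: [457.0, -336.2, 12.4]
eef_rot: [-180.0, -0.0, -101.0]
wrist_force: [0.1, 0.2, -1.3]
grip_width: 0.435
clock: 24.75
eef_pos: [457.0, -336.2, 12.3]
eef_rot: [-180.0, -0.0, -101.0]
wrist_force: [-2.2, 0.6, 5.6]
grip_width: 0.435
```

Contact. Releasing, lifting and moving aside for the final check.

```bash
python3 -m creep '[[[0,0,0,0,0,0,0.56],[0,0,0,0,0,0,0.56],[0,0,0,0,0,0,0.56],[0,0,1.5,0,0,0,0.56],[0,0,4,0,0,0,0.56],[0,0,8,0,0,0,0.56],[0,0,12,0,0,0,0.56],[2,25,12,0,0,0,0.56],[2,25,12,0,0,0,0.56],[2,25,12,0,0,0,0.56],[2,25,12,0,0,0,0.56],[2,25,12,0,0,0,0.56],[2,25,12,0,0,0,0.56],[2,25,12,0,0,0,0.56]]]'
python3 - <<'E'
from fit import *
p,d=read_camera("top");s,ds=read_camera("scene")
cv2.imwrite("pics/z1.png",np.hstack([cv2.resize(p[145:285,120:240],None,fx=3,fy=3),cv2.resize(p[145:285,380:500],None,fx=3,fy=3)]))
cv2.imwrite("pics/z2.png",np.hstack([cv2.resize(s[60:170,320:450],None,fx=3,fy=3),cv2.resize(s[210:345,160:300],(390,330))]))
for n,D in(("top",d),("scene",ds)):
    W=cloud(n,D)
    for nm,ps,c,z0 in(("crank",(550.5,313.5,-3.2),(2,53.5),10),("cass",(550.5,313.5,-3.2),(58,-41.5),15),("stem",(525.7,-307.2,-11),(0,53.5),10),("light",(525.7,-307.2,-11),(-58,-41.5),20),("bell",(525.7,-307.2,-11),(58,-41.5),10),("pedal",(550.5,313.5,-3.2),(-58,-41.5),10)):
        Q=W.reshape(-1,3);Q=Q[~np.isnan(Q[:,2])];lx,ly=loc(Q,ps[0],ps[1],np.radians(ps[2]))
        hx,hy=(108,34) if nm in("crank","stem") else(53,48)
        m=(abs(lx-c[0])<hx)&(abs(ly-c[1])<hy)&(Q[:,2]>z0)
        print(n,nm,"x",np.percentile(lx[m],[1,99]).round(),"y",np.percentile(ly[m],[1,99]).round(),"z98",np.percentile(Q[m,2],98).round(1))
    
E
```

```text
clock: 26.15
eef_pos: [477.2, -84.9, 132.6]
eef_rot: [-179.9, -0.0, -100.8]
wrist_force: [-0.6, -0.4, 0.3]
grip_width: 0.565
top crank x [-98.  97.] y [36. 70.] z98 29.6
top cass x [26. 85.] y [-71. -12.] z98 40.1
top stem x [-69.  68.] y [36. 77.] z98 45.5
top light x [-99. -16.] y [-58. -20.] z98 45.4
top bell x [35. 83.] y [-69. -14.] z98 41.0
top pedal x [-107.  -12.] y [-74. -10.] z98 32.2
scene crank x [-96.  98.] y [35. 67.] z98 29.6
scene cass x [29. 84.] y [-74. -19.] z98 39.8
scene stem x [-66.  69.] y [32. 74.] z98 45.4
scene light x [-96. -15.] y [-59. -25.] z98 45.6
scene bell x [36. 85.] y [-70. -17.] z98 41.4
scene pedal x [-106.  -11.] y [-77.  -9.] z98 32.0
```

View pics/z1.png

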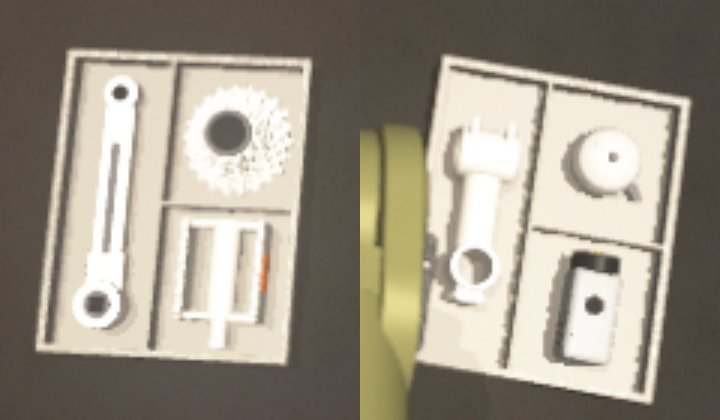

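View pics/z2.png

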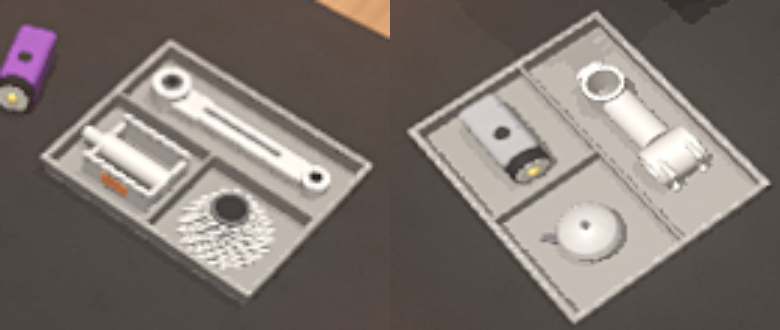

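All four parts are inside their bays. Their measured heights rose by 2.4–3.3 mm over the bench readings, which matches the 3 mm tray floor. The pedal and bell look unchanged, so I'm handing in.

```bash
python3 -c "
from rig import finish_job
print(finish_job())"
```

```text
the job is handed in; nothing more can be done
None
```

I placed all four parts in the order asked and handed the job in at about 26 s of the 115 s limit; no verdict was reported. The crank arm and cassette are in the pedal tray, and the silver stem and grey lamp are in the bell tray. I lowered each part until the wrist sensor felt the floor (readings up to about 6 N), then released it.

- **Final check:** both cameras show every part lying flat inside its bay. Part tops read 2.4–3.3 mm higher than on the bench, which matches the 3 mm tray floor.
- **Left alone:** the pedal, the bell and the pink and purple look-alikes were not touched.
- **Disagreements:** the two cameras differed by 2–4 mm in y throughout, so I averaged them; the bay clearances covered this. My first automatic fit of the crank was several mm off, so I took its pose from the image overlay instead. No check failed.

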